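# Tip a reagent cartridge into its loading bay and shut the lid

### The arm

A 7-joint arm with a two-finger parallel gripper is mounted at the origin on the work surface. World frame = base frame: x ahead of the robot, y to its left, z up, the work surface at z = 0. Lengths are in m, angles in rad, forces in N, time in s.
With the tool pointing down it reaches from about 0.425 to 0.95 m from the base axis. Payload 4.7 kg.
Tool frame: the origin (TCP) lies where the fingers leave the gripper's body, on its centre line; the fingertips stand 73 mm ahead of it and the grasp point (between the pads) lies 54 mm ahead of it; z points along the fingers, y is the line along which they close (so a half turn about z gives the same grasp; the last joint's range is limited). The gripper opens to 85 mm and grips with 20 to 120 N. Pads are 22 mm wide; open, the fingers measure 114 mm over their backs; the gripper's body (76 mm by 85 mm) begins 54 mm behind the grasp point. The pads swing forward as they close: fully open they stand 13 mm farther back than shut.
Start: joints at [-1.302, 0.469, -0.049, 1.532, 0.024, 1.141, -0.082], TCP at [0.198, 0.645, 0.304] pointing down, gripper open.
Joint ranges: [-2.59, 2.59], [-0.33, 1.99], [-1.39, 1.29], [0.1, 2.45], [-1.04, 4.18], [0.21, 1.99], [-2.66, 2.66]. Speed limits (rad/s): [2.57, 2.57, 3.14, 3.14, 3.14, 3.14, 3.14].

### API

Orientations are given as a unit quaternion [w, x, y, z].
In Python, from cell import arm gives the robot as it stands.
- The arm moves only by the tool step_arm, never from a script. Its argument "steps" is one flat list of numbers, 4 for each row, row after row: the shift along the tool's x, y, z in cm, then the turn about the tool's z in rad. A call has 1 to 5 rows; each row is the pose to reach, as a shift and turn from the pose commanded when the call began, along the tool's axes at that moment; what a row does not reach only later rows make up. A row lasts 1/8 s, in which the tool goes at most 62.5 mm and 10.7 degrees, less where a joint would pass 70% of its speed; a pose out of reach is approached as far as the arm can. A call with a gripper value outside its range is refused whole. "hand" is the finger opening in cm, from 0 to 8.54, set as the call begins (left out, the last holds). The fingers move at their own pace and stop on an object; "grip_force" is the grip in N (left out, the last holds). Time passes only in rows, so rows that repeat a pose let the fingers close. It gives the time, the measured TCP pose, the force, the opening and the grip force at its end, in the units of the state.
- arm.read_state(): the state, without advancing time (a new reading comes with each control period).
- arm.grab_frame(name): name is "scene" or "top"; returns a dict with "pixels" (400x640x3 uint8, red, green, blue), "intrinsics" (3x3 intrinsics, pixels), "view" (4x4, takes a point from world to camera coordinates). Camera axes: x right, y up, looking along -z (the intrinsics and any distortion apply to the point x, -y, -z); pixel columns grow to the right and rows downward; lengths in m; the calibration is good to about 2 mm. A picture is of the moment at which its call begins. There is no depth.
- arm.close_job(): hands the job in; it is judged then, once.
The state is a dict: "clock": time; "joints": joint angles; "qd": joint speeds; "joint_torque": joint torques, N m; "tool_pos": TCP position; "tool_rot": TCP orientation; "ft_force": force on the tool from outside, world axes, zero at the start; "wrist_torque": the same for the moment, N m; "opening": opening from 0.0 (shut) to 1.0 (fully open); "gripper_force": force on a finger pad.
Only numpy, scipy, OpenCV 4.12 (cv2) and the standard library are available. Lean on these libraries where they do the work, as an engineer would, in place of code of your own. Each camera call takes 0.05 s, during which the arm holds its last target. There are 200 camera calls.

### The job

Push the standing green-capped reagent cartridge over so that it falls flat along its loading bay, towards the empty end, then push the bay's blue lid over until it is fully shut on top of it. Only push with the fingers: do not lift or carry the cartridge, and leave everything else standing where it is.

Things in the scene. Friction and masses are not known exactly. Their poses are not given: they have to be found in the camera images.
- bay: white and grey trough fixed to the bench, 76 mm (x) by 224 mm (y) outside, 64 x 212 mm inside, floor 6 mm thick. Origin: centre of its underside; z up. Near wall (-x, hinge side) 58 mm high, far wall (+x) 30 mm with 58 mm end posts, end walls 18 mm (-y) and 30 mm (+y). The cartridge stands on a green patch at the -y end; the black bed towards +y is empty. Place and yaw vary.
- cart: green-capped white cartridge, loose, carton 56 (x) by 45 (y) by 120 mm tall plus a cap 26 mm wide, 14 mm high; 0.2 to 0.4 kg. Origin: centre of its underside; z to the cap; its y is the bay's y within 2 degrees. Stands on the bay's floor. Pushed near its top to the bay's +y it tips over its lower edge, balances at about 20 degrees, then falls and lies cap to the +y end, 45 mm high.
- cart_mid (a point): centre of the green-capped cartridge's carton, half-way up (60 mm above its underside)
- cart_edge (a point): middle of the green-capped cartridge's lower edge on its +y side (22.5 mm from the centre of its underside): the edge it tips over, which stays down on the bay's floor throughout
- lid (a joint): angle of the blue flat lid, rad: 0 fully shut (level, on top of the walls), 1.57 upright, starts open at 1.6 to 1.95 (leaning back, away from the bay, towards its -x); limit 2.0. A stiff hinge: it stays at any angle and takes 0.3 to 1.5 N at its free edge to move.
- lid_hinge (a point): middle of the lid's hinge line, which runs along the bay's y at x = -38 mm, 58 mm above the bench
- lid_edge (a point): middle of the lid's free edge (white stripe) on its outer face, 80 mm from the hinge line; the lid is a plate 80 x 224 x 4 mm. Its outer face looks to the bay's -x when it stands open and up when it is shut (then 62 mm above the bench)
- cart_orange: like cartridge with orange cap and labels, 56 x 45 x 134 mm, standing on the bench; to be left alone; origin: centre of its underside
- amber_bottle: amber bottle, 58 mm wide, 120 mm high, on the bench; to be left alone; origin: centre of its underside
- jar: jar, 56 mm wide, 60 mm high, on the bench; to be left alone; origin: centre of its underside
- beaker: glass beaker, 60 mm wide, 70 mm high, on the bench; to be left alone; origin: centre of its underside
- tube_rack: blue rack 45 x 120 x 45 mm with four capped sample tubes, 94 mm high in all, on the bench; to be left alone; origin: centre of its underside
- tip_box: yellow and grey pipette tip box, 82 x 117 x 60 mm, on the bench; to be left alone; origin: centre of its underside

How it is judged:
On the way, in this order (a step that is already met when the one before it is completed fails the run):
1. the green-capped cartridge lies flat in the bay (angle between cart's own z axis and vertical between 1.45 and 1.69 rad and x of cart_mid in the frame of bay between -0.012 and 0.012 m and y of cart_mid in the frame of bay between -0.025 and 0.045 m and z of cart_mid in the frame of bay below 0.036 m), for 0.2 s.
2. the lid is shut (value of joint lid below 0.06 rad), for 0.2 s.
At the end, for the whole second after the job is handed in: The green-capped cartridge lies flat (within 7 degrees of level) on the bay's floor with its cap towards the bay's +y end: its middle within 12 mm of the bay's centre line and between 25 mm on the -y side and 45 mm on the +y side of the bay's middle, at rest; the lid is within 0.06 rad of shut (all of step 1 and value of joint lid below 0.06 rad and linear speed of cart below 0.02 m/s and angle between the z axis of cart and the y axis of bay, either way round below 0.2 rad); the robot touches nothing.
It fails at once if the green-capped cartridge is lifted or tipped the wrong way (its lower +y edge rises more than 25 mm above the bay's floor) (height (world z) of cart_edge above 0.031 m).
It fails at once if one of the orange-capped cartridge, the amber bottle is shifted by more than 25 mm or tipped (distance of any of cart_orange, amber_bottle from where it was at the start of the episode above 0.025 m or angle between any of cart_orange, amber_bottle's own z axis and vertical above 0.35 rad).
It fails at once if one of the jar, the beaker is shifted by more than 25 mm or tipped (distance of any of jar, beaker from where it was at the start of the episode above 0.025 m or angle between any of jar, beaker's own z axis and vertical above 0.35 rad).
It fails at once if one of the tube rack, the tip box is shifted by more than 25 mm or tipped (distance of any of tube_rack, tip_box from where it was at the start of the episode above 0.025 m or angle between any of tube_rack, tip_box's own z axis and vertical above 0.35 rad).
It also fails if it takes over 51 s, if anything falls off the work surface, if the arm or the gripper's body presses on something with over 40 N, if the wrist force passes 120 N, or if a joint passes its speed limit or range.

## Working session

There is one attempt and no reset: what is moved stays moved. The work goes in short steps, Python scripts to look and compute and a tool call to move; the robot and the scene stay as the last step left them, time stands still between calls to the robot, and variables do not carry over. Pictures are saved under pics/ and viewed, at most 10 in all, crops included, and the job is handed in when it is done.

Besides the shell and the picture viewer there is one more tool, called after ">>>" by a JSON object that holds its "api" and its "payload", one argument or row to a line. step_arm: Moves the arm, as the interface text tells. Its arguments: {"type":"object","properties":{"steps":{"type":"array","items":{"type":"number"}},"hand":{"type":"number"},"grip_force":{"type":"number"}},"required":["steps"]}

```bash
mkdir -p pics; ls; python3 - <<'E'
from cell import arm
import cv2,numpy as np
for n in("scene","top"):
    f=arm.grab_frame(n); cv2.imwrite(f"pics/{n}0.png",f["pixels"][:,:,::-1]); np.savez(f"{n}0.npz",**{k:np.array(v) for k,v in f.items() if k in("pixels","intrinsics","view")})
    print(f.keys(),np.round(f["intrinsics"],1).tolist(),np.round(f["view"],3).tolist())
print(arm.read_state())
E
```

```text
pics
dict_keys(['pixels', 'intrinsics', 'view']) [[379.7, 0.0, 317.5], [0.0, 379.7, 198.4], [0.0, 0.0, 1.0]] [[0.069, 0.998, -0.002, -0.105], [-0.754, 0.054, 0.655, 0.406], [0.653, -0.043, 0.756, -1.301], [0.0, 0.0, 0.0, 1.0]]
dict_keys(['pixels', 'intrinsics', 'view']) [[393.1, 0.0, 316.5], [0.0, 393.1, 195.2], [0.0, 0.0, 1.0]] [[0.023, -1.0, -0.021, 0.056], [0.99, 0.02, 0.139, -0.608], [-0.139, -0.024, 0.99, -0.772], [0.0, 0.0, 0.0, 1.0]]
{'clock': 0.1, 'joints': array([-1.30189854,  0.46936468, -0.04860281,  1.5335595 ,  0.02411379,
        1.14099519, -0.08230156]), 'qd': array([-1.38170260e-03, -1.80327330e-03,  5.70871390e-05, -1.65693681e-03,
       -5.09491220e-04,  2.07798769e-04,  5.61541231e-04]), 'joint_torque': array([ 2.75259245e-04, -5.11518824e+01, -4.73109435e-02, -2.38390034e+01,
        1.07977135e-02,  4.40129108e-03,  7.02478033e-06]), 'tool_pos': array([0.19792181, 0.64492309, 0.30296999]), 'tool_rot': array([-9.49646341e-05,  1.48329517e-01,  9.88937610e-01, -8.65101279e-04]), 'ft_force': array([ 0.3438957 , -0.53345467, -0.41403717]), 'wrist_torque': array([-0.01846911,  0.01289142, -0.02941241]), 'gripper_force': 0.0, 'opening': 0.9982088022278133}
```

View pics/scene0.png

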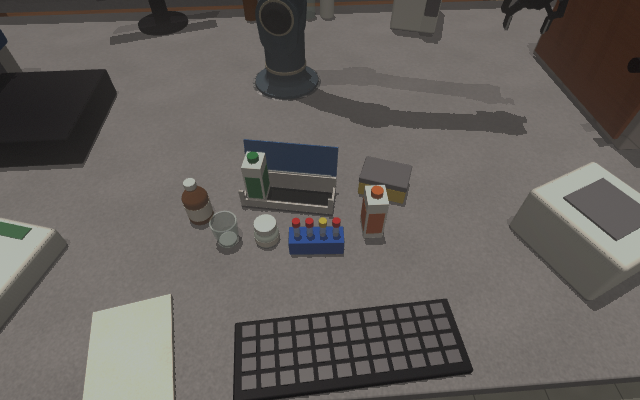

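View pics/top0.png

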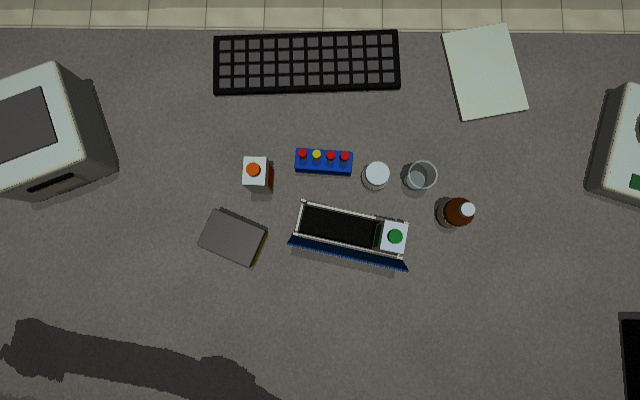

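Scene: lid (blue) stands on the robot side of the bay at scene (290,158); green cap at scene (253,157), top (395,236). The bay spans top (303,203)–(405,265), and the bottle is on its -y side at top (458,212). I'll take enlarged crops to pick accurate corners.

```bash
cat > h.py <<'E'
import numpy as np,cv2
def load(n):
    d=np.load(n); return d["pixels"],d["intrinsics"],d["view"]
def proj(P,K,V):
    P=np.atleast_2d(P); c=P@V[:3,:3].T+V[:3,3]; c=c*[1,-1,-1]; q=c@K.T; return q[:,:2]/q[:,2:]
def back(uv,z,K,V):
    d=np.linalg.inv(K)@[uv[0],uv[1],1]; d=V[:3,:3].T@(d*[1,-1,-1]); o=-V[:3,:3].T@V[:3,3]
    return o+d*(z-o[2])/d[2]
E
python3 - <<'E'
from h import *
a=load("top0.npz")[0][190:280,270:430]; b=load("scene0.npz")[0][130:220,220:360]
A=cv2.resize(a,None,fx=5,fy=5,interpolation=cv2.INTER_CUBIC);cv2.imwrite("pics/tc.png",A[:,:,::-1])
B=cv2.resize(b,None,fx=5,fy=5,interpolation=cv2.INTER_CUBIC);cv2.imwrite("pics/sc.png",B[:,:,::-1])
E
```

```text
(no output)
```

View pics/tc.png

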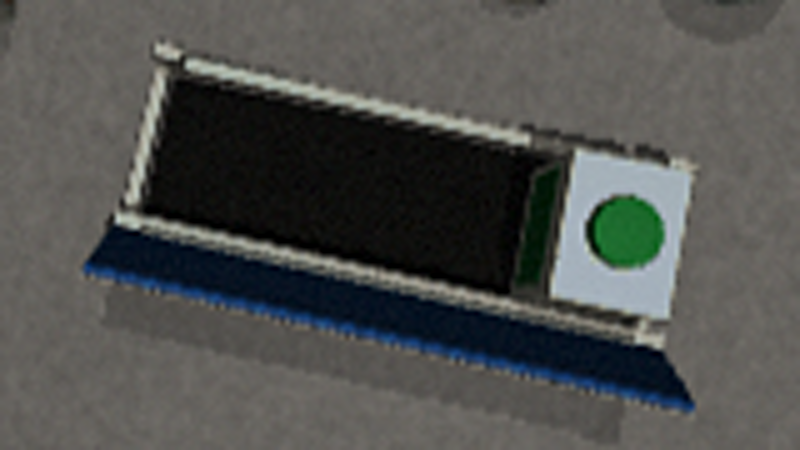

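View pics/sc.png

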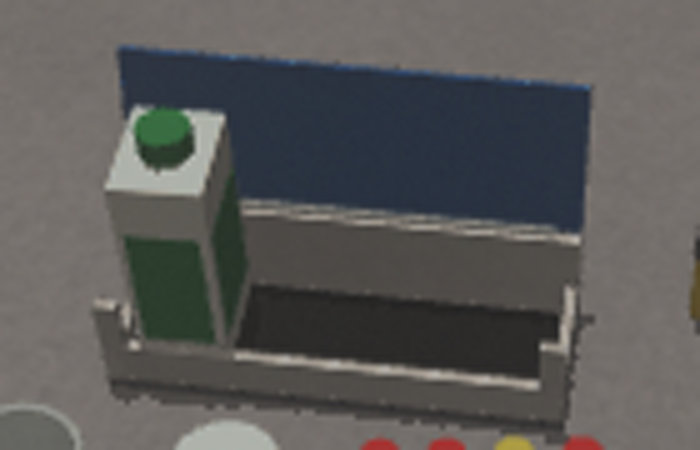

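```bash
cat > fit.py <<'E'
from h import *
from scipy.optimize import least_squares
T=load("top0.npz")[1:];S=load("scene0.npz")[1:]
ct=lambda x,y:((x+.5)/5-.5+270,(y+.5)/5-.5+190); cs=lambda x,y:((x+.5)/5-.5+220,(y+.5)/5-.5+130)
B=[(T,ct(155,42),(38,112,58)),(T,ct(113,220),(-38,112,58)),(T,ct(660,348),(-38,-112,58)),(T,ct(694,158),(38,-112,58)),
(S,cs(95,300),(38,-112,58)),(S,cs(112,392),(38,-112,0)),(S,cs(565,432),(38,112,0)),(S,cs(580,243),(-38,112,58))]
L=[(T,ct(84,269),112),(T,ct(692,411),-112),(S,cs(120,47),-112),(S,cs(590,88),112)]
C=[(T,ct(577,150),(28,22.5,120)),(T,ct(692,170),(28,-22.5,120)),(T,ct(670,320),(-28,-22.5,120)),(T,ct(550,298),(-28,22.5,120)),(T,ct(625,232),(0,0,134)),
(S,cs(132,107),(-28,-22.5,120)),(S,cs(225,115),(-28,22.5,120)),(S,cs(200,195),(28,22.5,120)),(S,cs(107,188),(28,-22.5,120))]
R=lambda a:np.array([[np.cos(a),-np.sin(a),0],[np.sin(a),np.cos(a),0],[0,0,1]])
def res(p):
    o=np.array([p[0],p[1],0]);r=[]
    W=lambda b:o+R(p[2])@(np.array(b,float)/1000)
    for c,uv,b in B: r+=list(proj(W(b),*c)[0]-uv)
    a=p[3]
    for c,uv,y in L: r+=list(proj(W((-38+80*np.cos(a)-2*np.sin(a),y,58+80*np.sin(a)+2*np.cos(a))),*c)[0]-uv)
    for c,uv,b in C: r+=list(proj(W(np.array([p[4]*1000,p[5]*1000,6])+R(p[6])@np.array(b,float)),*c)[0]-uv)
    return np.array(r)
if __name__=="__main__":
    s=least_squares(res,[.57,0,-.2,1.7,0,-.08,0],loss="soft_l1");p=s.x
    print(np.round(p,4));print(np.round(res(p).reshape(-1,2),1).tolist())
    np.save("p.npy",p)
    for n,uv,z in(("bottle",(467,209),.12),("beaker",(421,175),.07),("jar",(377,174),.06),("rackend",(352,150),.045),("tipbox",(267,236),.06),("tipbox2",(219,210),.06),("orange",(253,170),.134)): print(n,back(uv,z,*T).round(3))
E
python3 fit.py
```

```text
[ 0.5409 -0.0019 -0.201   1.8115 -0.0026 -0.0769  0.0368]
[[0.2, -0.9], [-0.0, 0.1], [0.5, -0.4], [1.0, 0.2], [-0.5, 0.9], [-0.1, -1.6], [-0.0, -0.4], [1.0, -1.9], [-0.4, -0.2], [0.2, -0.4], [0.3, -0.8], [1.1, -0.8], [-0.6, -0.9], [0.7, -0.3], [0.4, 0.0], [-0.2, -0.2], [0.9, -0.2], [0.1, -1.1], [0.6, -1.5], [1.0, -0.5], [-0.4, -0.5]]
bottle [ 0.576 -0.212  0.12 ]
beaker [ 0.648 -0.141  0.07 ]
jar [ 0.651 -0.054  0.06 ]
rackend [ 0.704 -0.004  0.045]
tipbox [0.52  0.166 0.06 ]
tipbox2 [0.57  0.266 0.06 ]
orange [0.639 0.186 0.134]
```

>>> {"api": "step_arm", "payload": {
  "steps": [-4.0,-2.5,0,0,-9.1,-5.6,0,-0.02,-14.2,-8.8,0,-0.05,-19.3,-12,0,-0.08,-24.0,-15,0,-0.1],
  "hand": 0
}}

```text
clock: 0.72
tool_pos: [0.3847, 0.4294, 0.3036]
tool_rot: [-0.0, 0.099, 0.995, -0.0]
ft_force: [0.5, 0.7, 0.1]
opening: -0.002
gripper_force: 0.0
```

>>> {"api": "step_arm", "payload": {
  "steps": [-2.2,-5.3,0,0,-4.6,-10.7,0,0,-7,-16,0,0,-9.4,-21.4,0,0,-11.8,-27,0,0]
}}

```text
clock: 1.35
tool_pos: [0.4461, 0.1417, 0.3038]
tool_rot: [0.0, 0.099, 0.995, 0.0]
ft_force: [1.7, -0.0, -0.2]
opening: 0.0
gripper_force: 0.0
```

>>> {"api": "step_arm", "payload": {
  "steps": [-2.3,-5.3,0,0,-4.6,-10.7,0,0,-7,-16,0,0,-9.4,-21.4,0,0,-11.8,-27,0,0]
}}

```text
clock: 1.98
tool_pos: [0.5088, -0.1458, 0.3037]
tool_rot: [-0.0, 0.098, 0.995, 0.0]
ft_force: [1.0, 0.6, -0.1]
opening: 0.003
gripper_force: 0.0
```

>>> {"api": "step_arm", "payload": {
  "steps": [0,0,0,0,0,0,0,0]
}}

```text
clock: 2.22
tool_pos: [0.5084, -0.1439, 0.3034]
tool_rot: [-0.001, 0.099, 0.995, 0.0]
ft_force: [0.2, 0.1, 0.3]
opening: 0.003
gripper_force: 0.0
```

>>> {"api": "step_arm", "payload": {
  "steps": [0,0,4,0,0,0,9,0,0,0,12.6,0,0,0,12.6,0]
}}

```text
clock: 2.72
tool_pos: [0.5071, -0.1419, 0.1756]
tool_rot: [-0.003, 0.097, 0.995, 0.001]
ft_force: [-0.6, 0.3, 0.1]
opening: -0.004
gripper_force: 0.0
```

>>> {"api": "step_arm", "payload": {
  "steps": [0,1,0,0,0,1.8,0,0,0,2.4,0,0,0,3.0,0,0,0,3.5,0,0]
}}

```text
clock: 3.35
tool_pos: [0.5158, -0.1098, 0.1782]
tool_rot: [0.0, 0.099, 0.995, -0.0]
ft_force: [-0.2, -0.5, 0.9]
opening: -0.001
gripper_force: 0.4
```

>>> {"api": "step_arm", "payload": {
  "steps": [0,0.5,0,0,0,1.0,0,0,0,1.5,0,0,0,2.0,0,0,0,2.5,0,0]
}}

```text
clock: 3.98
tool_pos: [0.5206, -0.0851, 0.1778]
tool_rot: [-0.0, 0.099, 0.995, 0.0]
ft_force: [0.4, -0.4, 0.9]
opening: -0.001
gripper_force: 0.1
```

```bash
cat > look.py <<'E'
import sys,cv2,numpy as np
from cell import arm
f=arm.grab_frame("scene")["pixels"][130:220,220:360];g=arm.grab_frame("top")["pixels"][180:280,270:430]
f=cv2.resize(f,(560,360),interpolation=2);g=cv2.resize(g,(560,240*560//384),interpolation=2)
cv2.imwrite("pics/%s.png"%sys.argv[1],cv2.resize(np.vstack([f,g]),(440,560))[:,:,::-1])
E
python3 look.py a1
```

```text
(no output)
```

View pics/a1.png

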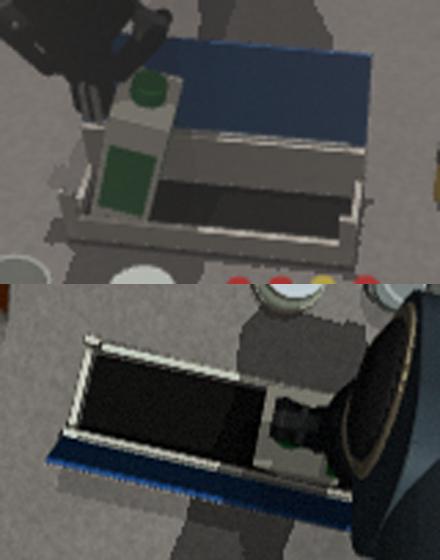

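The cartridge is tilting about its +y lower edge (scene crop, cap at (150,88)) with the fingers behind its top. I'll keep pushing slowly.

>>> {"api": "step_arm", "payload": {
  "steps": [0,0.5,0,0,0,1.0,0,0,0,1.5,0,0,0,2.0,0,0,0,2.5,0,0]
}}

```text
clock: 4.7
tool_pos: [0.5255, -0.0606, 0.1779]
tool_rot: [-0.0, 0.099, 0.995, 0.0]
ft_force: [0.4, -0.2, 0.8]
opening: 0.001
gripper_force: 0.0
```

>>> {"api": "step_arm", "payload": {
  "steps": [0,0,0,0,0,0,0,0,0,0,0,0,0,0,0,0]
}}

```text
clock: 5.2
tool_pos: [0.5254, -0.0612, 0.1779]
tool_rot: [-0.0, 0.099, 0.995, 0.0]
ft_force: [-0.4, -0.3, 0.0]
opening: -0.0
gripper_force: 0.0
```

```bash
python3 look.py a2
```

```text
(no output)
```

View pics/a2.png

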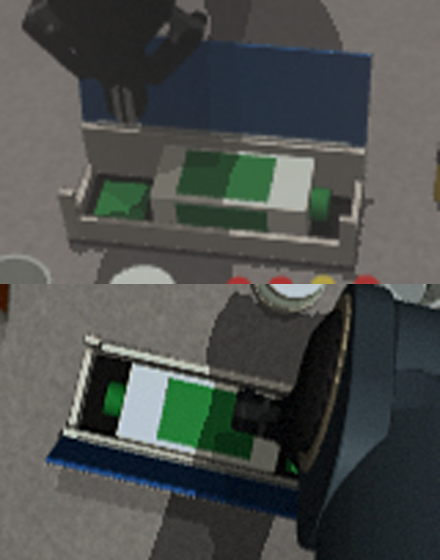

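>>> {"api": "step_arm", "payload": {
  "steps": [0,0,-4,0,0,0,-7.5,0,3,2,-7.5,0,6,4,-7.5,0,9.2,6.1,-7.5,0]
}}

```text
clock: 5.92
tool_pos: [0.4464, 0.0175, 0.253]
tool_rot: [0.0, 0.099, 0.995, 0.0]
ft_force: [-0.1, 0.1, 0.3]
opening: -0.002
gripper_force: 0.0
```

>>> {"api": "step_arm", "payload": {
  "steps": [0,0,0,0,0,0,3,0,0,0,6,0,0,0,6,0]
}}

```text
clock: 6.42
tool_pos: [0.4466, 0.0161, 0.1915]
tool_rot: [-0.002, 0.099, 0.995, -0.001]
ft_force: [0.3, -0.4, -0.4]
opening: 0.003
gripper_force: 0.0
```

```bash
python3 look.py a3
```

```text
(no output)
```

View pics/a3.png

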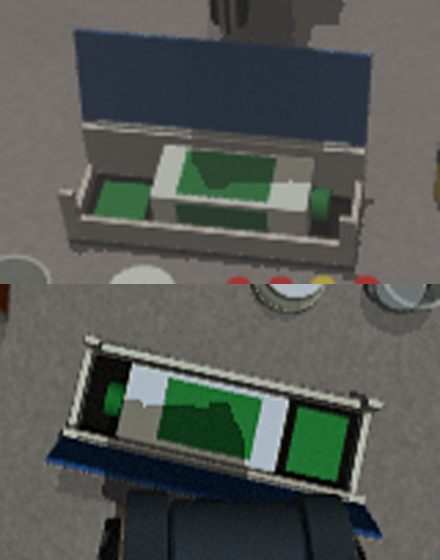

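The cartridge lies flat, cap towards +y, about 13 mm past the bay's middle (top crop carton 123–282). The fingers are behind the lid, so next is the lid.

>>> {"api": "step_arm", "payload": {
  "steps": [-2,0,0,0,-3.2,0,0,0,-4.4,0,0,0,-5.5,0,0,0,-6.7,0,0,0]
}}

```text
clock: 7.15
tool_pos: [0.5132, 0.0036, 0.1927]
tool_rot: [-0.0, 0.099, 0.995, 0.0]
ft_force: [-0.7, 0.0, -0.1]
opening: 0.004
gripper_force: 0.5
```

>>> {"api": "step_arm", "payload": {
  "steps": [-0.9,0,0.3,0,-1.7,0,0.75,0,-2.5,0,1.4,0,-3.1,0,2.05,0,-3.7,0,2.9,0]
}}

```text
clock: 7.78
tool_pos: [0.5498, -0.0037, 0.1635]
tool_rot: [0.0, 0.099, 0.995, 0.0]
ft_force: [-1.4, -0.7, 1.4]
opening: 0.005
gripper_force: 0.4
```

```bash
python3 look.py a4
```

```text
(no output)
```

View pics/a4.png

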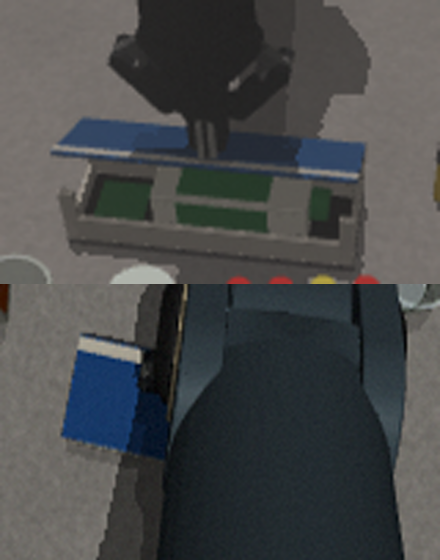

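The lid is mostly over, with its white stripe at scene crop y≈150–175 and the fingers on its outer face. I'll press it down gently now.

>>> {"api": "step_arm", "payload": {
  "steps": [-0.3,0,0.9,0,-0.5,0,1.6,0,-0.7,0,2.2,0,-0.7,0,2.6,0,-0.7,0,2.75,0]
}}

```text
clock: 8.5
tool_pos: [0.556, -0.0049, 0.1361]
tool_rot: [-0.0, 0.099, 0.995, 0.0]
ft_force: [0.2, 0.1, 0.7]
opening: -0.002
gripper_force: 0.3
```

>>> {"api": "step_arm", "payload": {
  "steps": [0,0,0.1,0,0,0,0.1,0]
}}

```text
clock: 8.75
tool_pos: [0.5559, -0.0049, 0.1354]
tool_rot: [-0.0, 0.099, 0.995, 0.0]
ft_force: [0.1, -0.5, 0.2]
opening: 0.003
gripper_force: 0.0
```

>>> {"api": "step_arm", "payload": {
  "steps": [0,0,0.05,0,0,0,0.1,0,0,0,0.1,0]
}}

```text
clock: 9.12
tool_pos: [0.556, -0.0049, 0.1347]
tool_rot: [-0.0, 0.099, 0.995, 0.0]
ft_force: [0.1, -0.6, 4.5]
opening: 0.001
gripper_force: 2.0
```

>>> {"api": "step_arm", "payload": {
  "steps": [0,0,0.05,0,0,0,0.1,0,0,0,0.1,0]
}}

```text
clock: 9.5
tool_pos: [0.5561, -0.005, 0.1346]
tool_rot: [-0.0, 0.099, 0.995, 0.0]
ft_force: [-3.6, -0.1, 12.1]
opening: 0.002
gripper_force: 5.8
```

Hard stop at tip height 61.6 mm with 12 N: the lid is shut. Now I'll retract and check.

>>> {"api": "step_arm", "payload": {
  "steps": [0,0,-2,0,0,0,-6,0,0,0,-12,0,5,0,-15,0,10,0,-15,0]
}}

```text
clock: 10.12
tool_pos: [0.4584, 0.0149, 0.2856]
tool_rot: [0.003, 0.099, 0.995, 0.001]
ft_force: [-0.5, 1.3, -0.5]
opening: 0.001
gripper_force: 0.0
```

>>> {"api": "step_arm", "payload": {
  "steps": [0,5,0,0,0,10,0,0,0,16,0,0,0,22,0,0,0,22,0,0]
}}

```text
clock: 10.75
tool_pos: [0.5007, 0.2362, 0.2827]
tool_rot: [-0.0, 0.094, 0.996, 0.001]
ft_force: [0.4, -0.3, -0.5]
opening: -0.003
gripper_force: 0.0
```

```bash
python3 - <<'E'
from cell import arm
import cv2,numpy as np
f=arm.grab_frame("scene")["pixels"][120:260,160:430];g=arm.grab_frame("top")["pixels"][130:280,190:490]
cv2.imwrite("pics/a5.png",np.vstack([cv2.resize(f,(560,290),interpolation=2),cv2.resize(g,(560,280),interpolation=2)])[:,:,::-1])
E
```

```text
(no output)
```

View pics/a5.png

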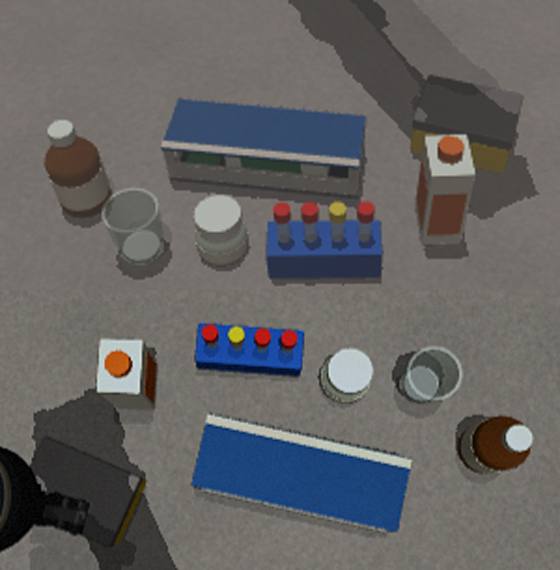

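The lid lies flat on the bay, with its stripe at (207,420)–(411,462) in the lower (top-view) picture. The other items are where they were and the arm is clear.

```bash
python3 -c "
from cell import arm
print(arm.close_job())"
```

```text
the job is handed in; nothing more can be done
None
```

I pushed the cartridge over so it lies flat in the bay, cap towards the +y end, then pushed the lid shut on top of it. The last pictures showed the other items where they started, and I handed the job in; the hand-in gave no verdict.

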